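Stand the tipped sheet pan back in the pan rack

ROBOT

A 7-joint arm with a two-finger parallel gripper is mounted at the origin on the work surface. World frame = base frame: x ahead of the robot, y to its left, z up, the work surface at z = 0. Lengths are in m, angles in rad, forces in N, time in s.
With the tool pointing down it reaches from about 0.4 to 0.875 m from the base axis. Payload 6.5 kg.
Tool frame: the origin (TCP) lies at the very end of the fingers, on their centre line; the grasp point (between the pads) lies 19 mm behind it (robot.grip_depth is the distance from the TCP to the grasp point, in m); z points along the fingers, y is the direction in which the jaws open and shut (so a half turn about z gives the same grasp; the last joint's range is limited). The gripper opens to 88 mm and grips with 3 to 60 N. Pads are 18 mm wide; open, the fingers measure 123 mm over their backs; the gripper's body (75 mm by 187 mm) begins 45 mm behind the grasp point.
Start: joints at [-1.397, 0.536, -0.004, 1.538, 0.003, 1.067, -0.071], TCP at [0.154, 0.631, 0.239] pointing down, gripper open.
Joint ranges: [-2.7, 2.7], [-0.37, 2.16], [-1.27, 1.26], [0.24, 2.4], [-1.31, 4.45], [0.19, 1.91], [-2.76, 2.76]. Speed limits (rad/s): [2.39, 2.39, 3.14, 3.14, 3.14, 3.14, 3.14].

INTERFACE

Orientations are given as [roll, pitch, yaw] about the fixed x, y, z axes, in that order (R = Rz(yaw) Ry(pitch) Rx(roll)).
In Python, from plant import robot, get_image, calibration, job_done gives the robot as it stands.
- The arm moves only by the shell command python3 -m handwheel 'ROWS' [FORCE]. ROWS is a JSON object of lists of equal length, an entry for each row: "xyz": the shift along the tool's x, y, z in m, a list of three; "delta_rot": the turn, a rotation vector about the tool's x, y, z in degrees, a list of three; "claw": the gripper's target within -1 to 1 (shut at 1, half-way at 0, fully open at -1). In form: {"xyz": [[dx, dy, dz], ...], "delta_rot": [[rx, ry, rz], ...], "claw": [claw, ...]}. A call has 1 to 10 rows; each row is the pose to reach, as a shift and turn from the pose commanded when the call began, along the tool's axes at that moment; what a row does not reach only later rows make up. A row lasts 1/12 s, in which the tool goes at most 41.7 mm and 7.16 degrees, less where a joint would pass 70% of its speed; a pose out of reach is approached as far as the arm can. A call with a gripper value outside its range is refused whole. The fingers move at their own pace and stop on an object; FORCE is the grip in N (left out, the last holds). Time passes only in rows, so rows that repeat a pose let the fingers close. It gives the time, the measured TCP pose, the force and the opening at its end, in the units of the state.
- robot.read_state(): the state, without advancing time (a new reading comes with each control period).
- get_image(name): name is "side" or "top"; returns the picture (400x640x3 uint8, red, green, blue); there is no depth.
- calibration(name): a dict with "fx", "fy", "cx", "cy" (pixels), "rvec" (rotation vector, rad) and "tvec" (3), from world to camera coordinates, as OpenCV has them. Camera axes: x right, y down, z forward; pixel columns grow to the right and rows downward; lengths in m; the calibration is good to about 2 mm. A picture is of the moment at which its call begins. calibration takes no time and is no camera call.
- job_done(): hands the job in, once; it reports no verdict.
The state is a dict: "time": time; "joints": joint angles; "qd": joint speeds; "joint_efforts": joint torques, N m; "position": TCP position; "eef_rot": TCP orientation; "contact_force": force on the tool from outside, world axes, zero at the start; "wrist_torque": the same for the moment, N m; "gripper_width": opening from 0.0 (shut) to 1.0 (fully open).
Only numpy, scipy, OpenCV 4.12 (cv2) and the standard library are available. Lean on these libraries where they do the work, as an engineer would, in place of code of your own. Each camera call takes 0.05 s, during which the arm holds its last target. There are 200 camera calls.

TASK

The sheet pan at the open end of the wire pan rack has tipped out sideways and leans on the lidded tub, and it also sticks out of the row towards the robot. Push it back up until it rests against its wire hoop like the other pans, and push it in endwise until its ends are in line with theirs. Only push it, never lift it off the rack, and leave the other pans, the tub, the flour shaker and the biscuit cutter where they are.

Things in the scene. Friction and masses are not known exactly. Their poses are not given: they have to be found in the camera images.
- rack: Pan rack, fixed: flat steel base plate 230 x 243 mm, top face 4 mm above the table, with four upright wire hoops (6 mm wire, 176 mm wide in x, 131 mm high) rising at y = -60, -12, 36 and 84 mm and leaning 6 degrees to +y. Origin on the table, mid-width. x runs along the pans, away from the robot (turned up to 0.35 rad); y across the row. Low wire lip (19 mm high) at y = -108.
- pan: The tipped pan: aluminium sheet pan 241 x 165 x 25 mm, rolled rim of 6 mm wire, 0.2 to 0.4 kg. Origin: its centre. x along its length, parallel to rack x; z up its 165 mm height, foot to top rim; its open side faces -y, its flat bottom +y. At the start it leans 38 degrees out to rack -y on the tub's edge, its centre 35 to 65 mm to rack -x of its place.
- pan_top (a point): Middle of the tipped pan's upper long rim (centre of the 6 mm rim wire). About 132 mm above the table at the start, 165 mm when the pan stands. The side facing rack -y is free to push on, above the tub's lid; about 2 N tips it up. From about 13 degrees short of vertical it falls back on its hoop by itself.
- pan_foot (a point): Middle of the tipped pan's lower long rim (centre of the 6 mm rim wire), 159 mm from pan_top. It stands on the base plate, 7 mm above the table, against a 4 mm foot wire that keeps it from sliding to +y, so the pan tips up about this line.
- pan_near_end (a point): Middle of the short rim at the pan's end nearer the robot (pan -x end), centre of the 6 mm rim wire, half-way up the pan's height. Pushing this end with 1 to 3 N slides the standing pan along rack x; it stops where the pushing stops.
- tub: White plastic food tub with a flat grey lid, 108 mm (its x) x 176 mm (its y), 90 mm high, 0.8 kg, loose on the table, axes parallel to the rack's. Origin: centre of its underside. The tipped pan rests on the lid's +y edge and its upper rim hangs 40 mm above the lid, 60 mm in from that edge. Stays where it is.
- filed1: Filed sheet pan, same as the tipped one, standing against the hoop at rack y = -12 mm; origin at its centre, axes as for the tipped pan. Its centre is at rack x = 0, its top 168 mm above the table. Stays where it is.
- filed2: Filed sheet pan at the hoop y = +36 mm; origin at its centre. Stays where it is.
- filed3: Filed sheet pan at the hoop y = +84 mm; origin at its centre. Stays where it is.
- shaker: Steel flour shaker with a wire handle, 72 mm across, 106 mm high, standing beyond the tub on the rack's -y side; origin at the centre of its underside. Bystander.
- cutter: Round steel biscuit cutter with a bow handle, 70 mm across, 62 mm high, on the rack's +y side; origin at the centre of its underside. Bystander.
- pan_place (a point): Where the tipped pan's centre is when it stands in its place: rack x = 0 (level with the filed pans), y = about -68 mm, 85 mm above the table. There its flat bottom rests on the hoop at rack y = -60 mm and it leans 4 to 12 degrees to +y, as the filed pans do.
Things that resemble listed ones, but are neither listed nor needed, are in the scene too. Leave any green or pink look-alike of the pan alone.

How it is judged:
At the end, for the whole second after the job is handed in: The pan stands in its place, leaning back against its hoop (upper rim at rack y -78 to -40 mm), its foot on the base plate between the foot wire and the lip, parallel to the rack within 0.08 rad, its centre within 12 mm of the row of the other pans along the rack's x, at rest (x of pan in the frame of rack between -0.012 and 0.012 m and y of pan_top in the frame of rack between -0.078 and -0.04 m and y of pan_foot in the frame of rack between -0.106 and -0.06 m and height (world z) of pan_foot below 0.012 m and angle between pan's own z axis and vertical below 0.4 rad and angle between the x axis of pan and the x axis of rack, either way round below 0.08 rad and linear speed of pan below 0.02 m/s and angular speed of pan below 0.1 rad/s); the robot touches nothing.
It fails at once if the pan is lifted off the rack (height (world z) of pan above 0.115 m or height (world z) of pan_foot above 0.05 m).
It fails at once if a filed pan is moved by more than 25 mm (distance of any of filed1, filed2, filed3 from where it was at the start of the episode above 0.025 m).
It fails at once if the tub is moved by more than 40 mm (distance of tub from where it was at the start of the episode above 0.04 m).
It fails at once if the shaker or the cutter is moved by more than 30 mm (distance of any of shaker, cutter from where it was at the start of the episode above 0.03 m).
It also fails if it takes over 54 s, if anything falls off the work surface, if the arm or the gripper's body presses on something with over 40 N, if the wrist force passes 120 N, or if a joint passes its speed limit or range.

## Working session

There is one attempt and no reset: what is moved stays moved. The work goes in short steps, Python scripts to look and compute and a shell command to move; the robot and the scene stay as the last step left them, time stands still between calls to the robot, and variables do not carry over. Pictures are saved under pics/ and viewed, about 8 in all and at most 12, crops included, and the job is handed in when it is done.

```bash
ls; mkdir -p pics
python3 - <<'E'
from plant import robot,get_image,calibration
import cv2
for n in("side","top"):
    cv2.imwrite(f"pics/{n}0.png",get_image(n)[:,:,::-1]); c=calibration(n); print(n,c)
print(robot.read_state())
E
```

```text
pics
side {'fx': 426.3767593900829, 'fy': 426.3767593900829, 'cx': 320.305179112179, 'cy': 193.2050712168473, 'rvec': array([ 2.22198628, -0.3033912 ,  0.15516466]), 'tvec': array([-0.48809711,  0.19096785,  1.10687824])}
top {'fx': 473.1695262474871, 'fy': 473.1695262474871, 'cx': 316.0384406333638, 'cy': 194.7997416077462, 'rvec': array([ 2.19967024, -2.16137607,  0.10763032]), 'tvec': array([0.04737005, 0.52031164, 1.29320915])}
{'time': 0.1, 'joints': array([-1.39718507,  0.53711938, -0.00444205,  1.53870107,  0.00259128,
        1.06727159, -0.07123939]), 'qd': array([-0.00037944, -0.00181097,  0.00019644, -0.00407172,  0.00015526,
       -0.00131214,  0.001895  ]), 'joint_efforts': array([ 2.21748094e-03, -5.72078419e+01,  9.93815325e-01, -2.52233452e+01,
       -5.60841174e-02,  1.34272483e-02,  3.86669956e-05]), 'position': array([0.15427113, 0.63089917, 0.23793642]), 'eef_rot': array([-3.14010246e+00,  1.01299577e-04,  2.90181237e+00]), 'contact_force': array([-0.5300072 ,  0.01994557, -0.05321255]), 'wrist_torque': array([ 0.0225944 , -0.00682929, -0.01684172]), 'gripper_width': 1.0048593228633669}
```

View pics/side0.png

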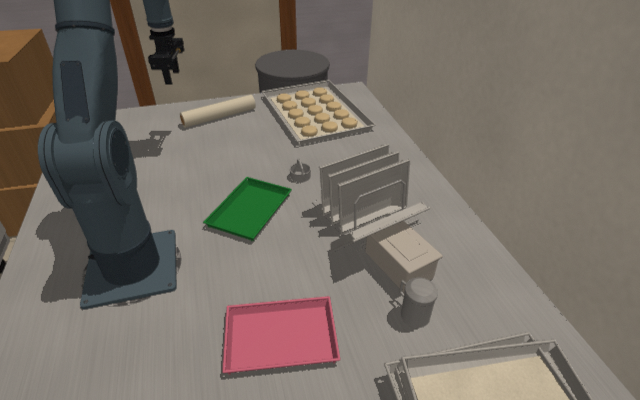

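View pics/top0.png

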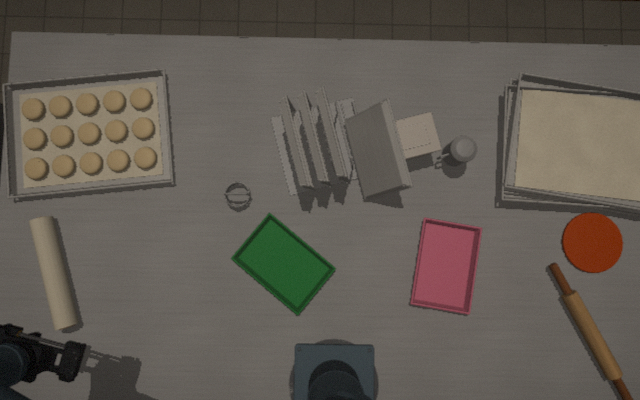

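The side view shows the tipped pan leaning on the tub around (390,220). In the top view its upper rim runs from about (387,100) to (410,187), and the rack is around (320,145). I'll enlarge the top view to measure it.

```bash
cat > h.py <<'E'
import numpy as np,cv2
from plant import robot,get_image,calibration
def ray(n,p,z):
    c=calibration(n);R=cv2.Rodrigues(c['rvec'])[0];o=-R.T@c['tvec']
    d=R.T@np.array([(p[0]-c['cx'])/c['fx'],(p[1]-c['cy'])/c['fy'],1]);return o+d*(z-o[2])/d[2]
def proj(n,P):
    c=calibration(n);K=np.array([[c['fx'],0,c['cx']],[0,c['fy'],c['cy']],[0,0,1]])
    return cv2.projectPoints(np.float64(P).reshape(-1,3),c['rvec'],c['tvec'],K,None)[0].reshape(-1,2)
def crop(n,x,y,w,h,s,f):
    im=get_image(n)[y:y+h,x:x+w,::-1];cv2.imwrite(f,cv2.resize(im,None,fx=s,fy=s,interpolation=cv2.INTER_CUBIC))
E
python3 -c "
from h import *
crop('top',260,75,230,140,3.4,'pics/t1.png')"
```

```text
(no output)
```

View pics/t1.png

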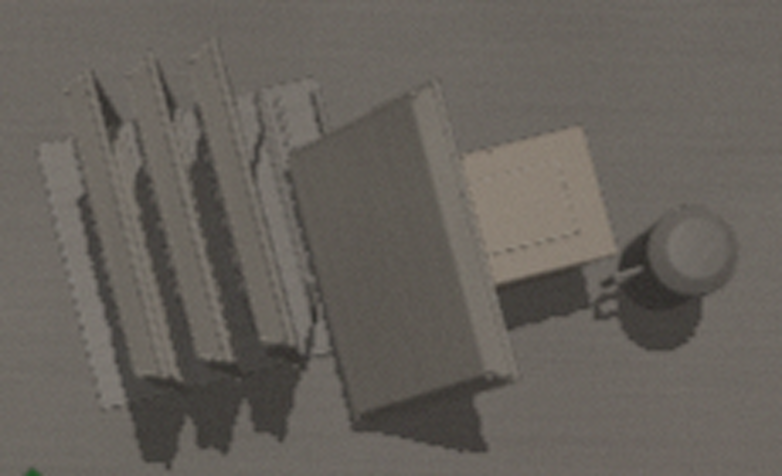

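The crop shows the tipped pan's rim edge from (437,82) to (517,378). The base plate's left edge runs (40,145)–(103,410), its far-right corner is at (315,82), and filed1's top spans about (215,40)–(300,350).

```bash
python3 -c "
from h import *
np.set_printoptions(precision=4,suppress=True)
g=lambda p,z:ray('top',(p[0]/3.4+260,p[1]/3.4+75),z)
for n,p,z in [('rimfar',(437,82),.132),('rimnear',(517,378),.132),('plFL',(40,145),.004),('plNL',(103,410),.004),('plFR',(315,82),.004),('plNR',(332,355),.004),('f1far',(215,40),.165),('f1near',(303,348),.165),('f1farL',(190,58),.168),('f1nearL',(265,345),.168),('f3farL',(66,90),.168),('f3nearL',(140,376),.168),('tubF',(582,126),.09),('tubN',(617,252),.09),('tubNl',(495,284),.09),('shk',(690,248),.106)]:
  q=g(p,z);print(n,q[:2])
"
```

```text
rimfar [ 0.7629 -0.1268]
rimnear [ 0.5363 -0.1879]
plFL [0.7403 0.1867]
plNL [0.5175 0.1289]
plFR [ 0.7992 -0.0442]
plNR [ 0.567  -0.0608]
f1far [0.7816 0.0443]
f1near [ 0.5518 -0.0238]
f1farL [0.7666 0.0627]
f1nearL [0.5531 0.0042]
f3farL [0.7405 0.154 ]
f3nearL [0.5287 0.095 ]
tubF [ 0.7422 -0.2485]
tubN [ 0.6419 -0.2756]
tubNl [ 0.6146 -0.1796]
shk [ 0.643 -0.328]
```

```bash
cat > go.py <<'E'
# prints shift in current tool axes to rack-aligned target u,v,z and yaw turn needed (deg about tool z)
import sys
from h import *
from scipy.spatial.transform import Rotation as Rn
U0,V0,PSI=.6465,-.145,.262
def show():
    s=robot.read_state();R=Rn.from_euler('xyz',s['eef_rot']).as_matrix();p=s['position']
    c,n=np.cos(PSI),np.sin(PSI)
    print('t',s['time'],'rack',np.round([p[0]*c+p[1]*n-U0,-p[0]*n+p[1]*c-V0,p[2]],4),'F',np.round(s['contact_force'],2),'q7',s['joints'][6].round(2))
    return p,R,c,n
if __name__=='__main__':
    p,R,c,n=show()
    if len(sys.argv)>3:
        x,y,z=map(float,sys.argv[1:4]);x+=U0;y+=V0
        P=np.array([x*c-y*n,x*n+y*c,z]);print('shift',np.round(R.T@(P-p),4))
    print('turn',np.round(Rn.from_matrix(R.T@Rn.from_euler('xyz',[np.pi,0,PSI]).as_matrix()).as_rotvec(degrees=True),1))
E
python3 -m handwheel '{"xyz":[[-0.354,-0.203,-0.06],[-0.354,-0.203,-0.06],[-0.354,-0.203,-0.06],[-0.354,-0.203,-0.06],[-0.354,-0.203,-0.06],[-0.354,-0.203,-0.06],[-0.354,-0.203,-0.06],[-0.354,-0.203,-0.06],[-0.354,-0.203,-0.06],[-0.354,-0.203,-0.06]],"delta_rot":[[0,0,7],[0,0,14],[0,0,21],[0,0,28],[0,0,35],[0,0,42],[0,0,49],[0,0,56],[0,0,63],[0,0,70]],"claw":[1,1,1,1,1,1,1,1,1,1]}' 10
python3 go.py -0.06 -0.22 0.25
```

```text
time: 0.98
position: [0.4516, 0.3478, 0.2992]
eef_rot: [3.141, 0.0, 1.673]
contact_force: [0.2, 0.3, 1.3]
gripper_width: 0.264
t 0.9833 rack [-0.1202  0.3639  0.2992] F [0.21 0.27 1.27] q7 -0.51
shift [-0.5669  0.1524  0.0493]
turn [ 0.  -0.  80.8]
```

```bash
python3 -m handwheel '{"xyz":[[-0.567,0.152,0.049],[-0.567,0.152,0.049],[-0.567,0.152,0.049],[-0.567,0.152,0.049],[-0.567,0.152,0.049],[-0.567,0.152,0.049],[-0.567,0.152,0.049],[-0.567,0.152,0.049],[-0.567,0.152,0.049],[-0.567,0.152,0.049]],"delta_rot":[[0,0,7],[0,0,14],[0,0,21],[0,0,28],[0,0,35],[0,0,42],[0,0,49],[0,0,56],[0,0,63],[0,0,70]],"claw":[1,1,1,1,1,1,1,1,1,1]}'
python3 go.py -0.06 -0.22 0.25
```

```text
time: 1.82
position: [0.601, -0.0385, 0.2639]
eef_rot: [-3.141, -0.0, 0.453]
contact_force: [0.7, 0.7, -0.3]
gripper_width: 0.004
t 1.8167 rack [-0.076  -0.0478  0.2639] F [ 0.66  0.66 -0.26] q7 -0.81
shift [-0.017   0.1721  0.0138]
turn [-0.  -0.  10.9]
```

```bash
python3 -m handwheel '{"xyz":[[-0.017,0.172,0.014],[-0.017,0.172,0.014],[-0.017,0.172,0.014],[-0.017,0.172,0.014],[-0.017,0.172,0.014],[-0.017,0.172,0.014],[-0.017,0.172,0.05],[-0.017,0.172,0.08],[-0.017,0.172,0.08],[-0.017,0.172,0.08]],"delta_rot":[[0,0,5.5],[0,0,10.9],[0,0,10.9],[0,0,10.9],[0,0,10.9],[0,0,10.9],[0,0,10.9],[0,0,10.9],[0,0,10.9],[0,0,10.9]],"claw":[1,1,1,1,1,1,1,1,1,1]}'
python3 go.py -0.06 -0.22 0.12
python3 -c "
from h import *
a=cv2.resize(get_image('side')[120:320,280:480,::-1],None,fx=2,fy=2);b=cv2.resize(get_image('top')[60:260,260:460,::-1],None,fx=2,fy=2)
cv2.imwrite('pics/b.png',np.hstack([a,b]))"
```

```text
time: 2.65
position: [0.6608, -0.1961, 0.1831]
eef_rot: [-3.139, 0.002, 0.27]
contact_force: [0.4, -0.5, 0.6]
gripper_width: 0.007
t 2.65 rack [-0.059  -0.2156  0.1831] F [ 0.39 -0.52  0.57] q7 -0.7
shift [-0.0008  0.0046  0.0631]
turn [-0.2  0.1  0.5]
```

View pics/b.png

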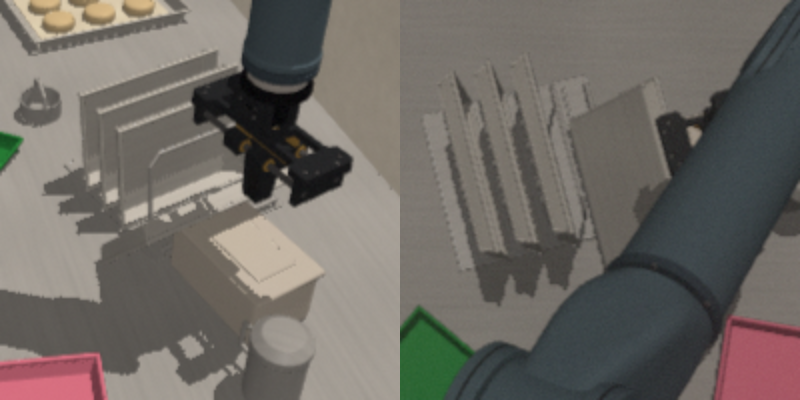

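The side half shows the closed fingers at about (258,198), just outboard of the pan's rim and above the lid. Next I descend and push.

```bash
python3 -m handwheel '{"xyz":[[0,0,0.02],[0,0,0.04],[0,0,0.06],[0,0,0.06],[0,-0.01,0.06],[0,-0.02,0.06],[0,-0.028,0.06],[0,-0.034,0.06],[0,-0.04,0.06],[0,-0.04,0.06]],"delta_rot":[[0,0,0],[0,0,0],[0,0,0],[0,0,0],[0,0,0],[0,0,0],[0,0,0],[0,0,0],[0,0,0],[0,0,0]],"claw":[1,1,1,1,1,1,1,1,1,1]}'
python3 go.py -0.06 -0.22 0.12
```

```text
time: 3.58
position: [0.6515, -0.1584, 0.125]
eef_rot: [-3.141, -0.002, 0.27]
contact_force: [1.2, 0.1, 1.1]
gripper_width: 0.005
t 3.5833 rack [-0.0583 -0.1767  0.125 ] F [1.2  0.12 1.05] q7 -0.7
shift [-0.0021  0.0433  0.005 ]
turn [-0.  -0.1  0.4]
```

```bash
python3 -m handwheel '{"xyz":[[0,-0.006,0],[0,-0.012,0],[0,-0.018,0],[0,-0.024,0],[0,-0.03,0],[0,-0.036,0],[0,-0.042,0],[0,-0.048,0],[0,-0.052,0],[0,-0.052,0]],"delta_rot":[[0,0,0],[0,0,0],[0,0,0],[0,0,0],[0,0,0],[0,0,0],[0,0,0],[0,0,0],[0,0,0],[0,0,0]],"claw":[1,1,1,1,1,1,1,1,1,1]}'
python3 go.py
python3 -c "
from h import *
a=cv2.resize(get_image('side')[120:320,280:480,::-1],None,fx=2,fy=2);b=cv2.resize(get_image('top')[60:260,260:460,::-1],None,fx=2,fy=2)
cv2.imwrite('pics/c.png',np.hstack([a,b]))"
```

```text
time: 4.42
position: [0.637, -0.1083, 0.1239]
eef_rot: [-3.141, 0.0, 0.27]
contact_force: [0.5, 0.2, -0.2]
gripper_width: 0.006
t 4.4167 rack [-0.0593 -0.1246  0.1239] F [ 0.49  0.17 -0.23] q7 -0.76
turn [-0.1  0.   0.4]
```

View pics/c.png

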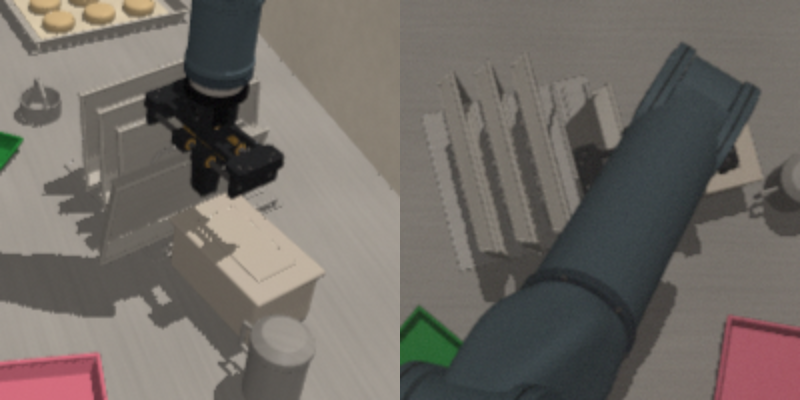

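The pan is rising evenly: its top edge now runs about (115,180)–(270,130) in the side half, and the tub hasn't moved. I'll keep going more gently.

```bash
python3 -m handwheel '{"xyz":[[0,-0.004,-0.001],[0,-0.008,-0.002],[0,-0.012,-0.003],[0,-0.016,-0.004],[0,-0.02,-0.005],[0,-0.024,-0.006],[0,-0.028,-0.006],[0,-0.032,-0.006],[0,-0.032,-0.006],[0,-0.032,-0.006]],"delta_rot":[[0,0,0],[0,0,0],[0,0,0],[0,0,0],[0,0,0],[0,0,0],[0,0,0],[0,0,0],[0,0,0],[0,0,0]],"claw":[1,1,1,1,1,1,1,1,1,1]}'
python3 go.py
python3 -c "
from h import *
a=cv2.resize(get_image('side')[120:320,280:480,::-1],None,fx=2,fy=2);b=cv2.resize(get_image('top')[60:260,260:460,::-1],None,fx=2,fy=2)
cv2.imwrite('pics/d.png',np.hstack([a,b]))"
```

```text
time: 5.35
position: [0.6286, -0.0786, 0.13]
eef_rot: [-3.141, 0.0, 0.269]
contact_force: [-0.3, 0.5, -0.0]
gripper_width: 0.002
t 5.35 rack [-0.0597 -0.0938  0.13  ] F [-0.25  0.48 -0.03] q7 -0.81
turn [-0.   0.   0.4]
```

View pics/d.png

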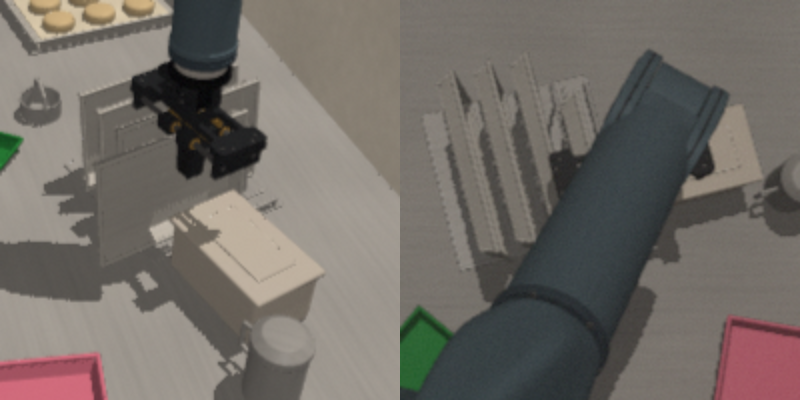

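The pan is about upright: its top edge runs (95,160)–(260,85) and its near end is at x≈100. I'll back off, rise and go to the near end.

```bash
python3 -m handwheel '{"xyz":[[0,0.02,0],[0,0.04,0],[0,0.04,-0.03],[0,0.04,-0.07],[0,0.04,-0.1],[-0.04,0.02,-0.1],[-0.08,0,-0.1],[-0.12,-0.02,-0.1],[-0.16,-0.025,-0.1],[-0.18,-0.025,-0.1]],"delta_rot":[[0,0,0],[0,0,0],[0,0,0],[0,0,0],[0,0,0],[0,0,0],[0,0,0],[0,0,0],[0,0,0],[0,0,0]],"claw":[1,1,1,1,1,1,1,1,1,1]}'
python3 go.py -0.24 -0.065 0.11
python3 -c "
from h import *
a=cv2.resize(get_image('side')[120:320,280:480,::-1],None,fx=2,fy=2);b=cv2.resize(get_image('top')[60:260,260:460,::-1],None,fx=2,fy=2)
cv2.imwrite('pics/e.png',np.hstack([a,b]))"
```

```text
time: 6.28
position: [0.4444, -0.102, 0.2293]
eef_rot: [-3.139, 0.002, 0.268]
contact_force: [0.1, -0.4, 1.0]
gripper_width: 0.006
t 6.2833 rack [-0.2437 -0.0686  0.2293] F [ 0.12 -0.39  1.03] q7 -0.87
shift [ 0.0039 -0.0033  0.1193]
turn [-0.2  0.1  0.4]
```

View pics/e.png

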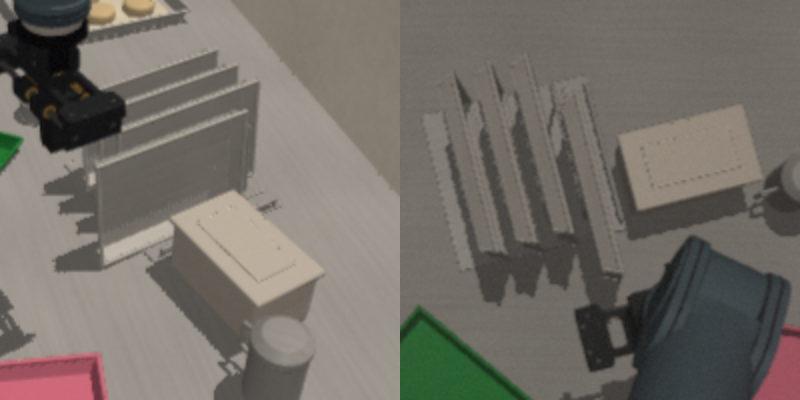

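The pan now rests on its hoop in line with the row's lean, and sticks out towards the robot. Its right top edge runs (585,78)–(622,275) in the top half, against (574,235) for filed1's near corner.

```bash
python3 -c "
from h import *
from go import *
c,n=np.cos(PSI),np.sin(PSI)
for k,p in [('pf',(585,78)),('pn',(622,275)),('pnl',(604,277)),('f1f',(526,55)),('f1n',(574,234)),('f1nl',(555,236)),('f2n',(535,246)),('f3n',(504,252))]:
  q=ray('top',((p[0]-400)/2+260,p[1]/2+60),.166);print(k,np.round([q[0]*c+q[1]*n-U0,-q[0]*n+q[1]*c-V0],4))
"
```

```text
pf [ 0.0712 -0.0786]
pn [-0.1816 -0.061 ]
pnl [-0.1786 -0.0387]
f1f [ 0.1179 -0.0135]
f1n [-0.1177 -0.0159]
f1nl [-0.1144  0.0076]
f2n [-0.1205  0.0348]
f3n [-0.1185  0.074 ]
```

```bash
python3 -c "
from h import *
crop('top',300,75,100,140,4.2,'pics/f.png')"
```

```text
(no output)
```

View pics/f.png

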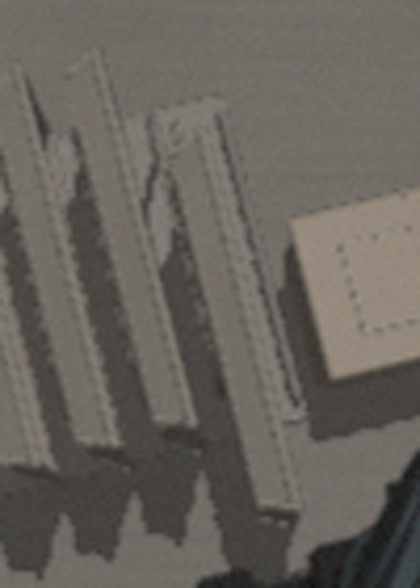

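The zoomed pan edge (200,140)–(298,510) is parallel to filed1's edge (97,48)–(197,425), and the pan sits about 62 mm out endwise. I'll lower beside its near end and push, stopping short first.

```bash
python3 -m handwheel '{"xyz":[[0,-0.013,0.04],[0,-0.013,0.08],[0,-0.013,0.114],[0.01,-0.013,0.114],[0.02,-0.013,0.114],[0.03,-0.013,0.114],[0.038,-0.013,0.114],[0.044,-0.013,0.114],[0.049,-0.013,0.114],[0.054,-0.013,0.114]],"delta_rot":[[0,0,0],[0,0,0],[0,0,0],[0,0,0],[0,0,0],[0,0,0],[0,0,0],[0,0,0],[0,0,0],[0,0,0]],"claw":[1,1,1,1,1,1,1,1,1,1]}'
python3 go.py -0.135 -0.055 0.115
```

```text
time: 7.27
position: [0.4972, -0.0759, 0.1168]
eef_rot: [-3.141, 0.0, 0.268]
contact_force: [-3.6, -1.2, 3.0]
gripper_width: 0.003
t 7.2667 rack [-0.1859 -0.0571  0.1168] F [-3.63 -1.16  2.96] q7 -0.74
shift [ 0.0509 -0.0017  0.0018]
turn [-0.   0.   0.3]
```

```bash
python3 -m handwheel '{"xyz":[[0.005,0,0],[0.01,0,0],[0.015,0,0],[0.02,0,0],[0.025,0,0],[0.03,0,0],[0.035,0,0],[0.04,0,0],[0.044,0,0],[0.046,0,0]],"delta_rot":[[0,0,0],[0,0,0],[0,0,0],[0,0,0],[0,0,0],[0,0,0],[0,0,0],[0,0,0],[0,0,0],[0,0,0]],"claw":[1,1,1,1,1,1,1,1,1,1]}'
python3 go.py -0.128 -0.055 0.115
python3 -c "
from h import *
a=cv2.resize(get_image('side')[120:260,290:430,::-1],None,fx=2.8,fy=2.8);b=cv2.resize(get_image('top')[75:215,260:400,::-1],None,fx=2.8,fy=2.8)
cv2.imwrite('pics/g.png',np.hstack([a,b]))"
```

```text
time: 8.1
position: [0.5419, -0.0636, 0.1159]
eef_rot: [3.141, 0.0, 0.268]
contact_force: [-2.3, -1.8, -0.6]
gripper_width: 0.007
t 8.1 rack [-0.1396 -0.0568  0.1159] F [-2.33 -1.76 -0.62] q7 -0.78
shift [ 0.0116 -0.0017  0.0009]
turn [0.  0.  0.4]
```

View pics/g.png

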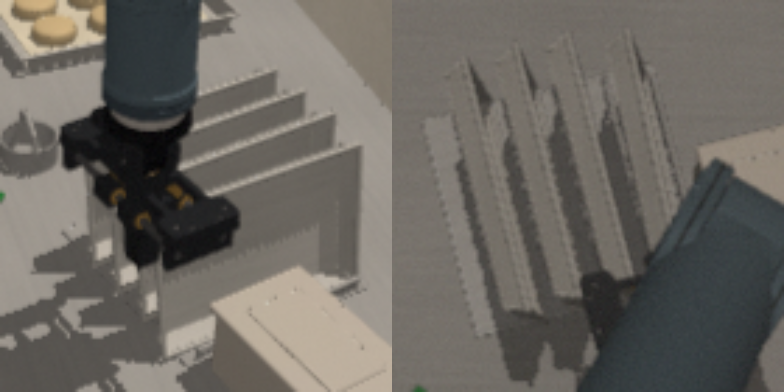

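In the top half the far top corners are at pan ≈(630,30), filed1 (570,35), filed2 (517,43) and filed3 (465,58).

```bash
python3 -c "
from h import *
from go import *
c,n=np.cos(PSI),np.sin(PSI)
for k,p in [('p',(630,30)),('f1',(570,35)),('f2',(517,43)),('f3',(465,58))]:
  q=ray('top',((p[0]-392)/2.8+260,p[1]/2.8+75),.166);print(k,np.round([q[0]*c+q[1]*n-U0,-q[0]*n+q[1]*c-V0],4))
"
```

```text
p [ 0.109  -0.0688]
f1 [ 0.1175 -0.0149]
f2 [0.1218 0.0333]
f3 [0.1196 0.0821]
```

```bash
python3 -m handwheel '{"xyz":[[0.004,0,0],[0.008,0,0],[0.011,0,0],[0.011,0,0],[0.005,0,0],[-0.02,0,0],[-0.05,0,0],[-0.05,0,-0.04],[-0.05,0,-0.08],[-0.05,0.02,-0.12]],"delta_rot":[[0,0,0],[0,0,0],[0,0,0],[0,0,0],[0,0,0],[0,0,0],[0,0,0],[0,0,0],[0,0,0],[0,0,0]],"claw":[1,1,1,1,1,1,1,1,1,1]}'
python3 -m handwheel '{"xyz":[[0,0.04,0],[0,0.08,0],[-0.02,0.11,0],[-0.02,0.11,0],[-0.02,0.11,0]],"delta_rot":[[0,0,0],[0,0,0],[0,0,0],[0,0,0],[0,0,0]],"claw":[1,1,1,1,1]}'
python3 -c "
from h import *
a=cv2.resize(get_image('side')[120:260,290:430,::-1],None,fx=2.8,fy=2.8);b=cv2.resize(get_image('top')[75:215,260:400,::-1],None,fx=2.8,fy=2.8)
cv2.imwrite('pics/i.png',np.hstack([a,b]))"
```

```text
time: 9.03
position: [0.4969, -0.0918, 0.2343]
eef_rot: [-3.138, 0.001, 0.271]
contact_force: [1.6, -0.2, 0.0]
gripper_width: 0.006
time: 9.45
position: [0.5072, -0.2082, 0.2337]
eef_rot: [3.141, -0.001, 0.264]
contact_force: [-0.6, 0.9, -0.4]
gripper_width: 0.005
```

View pics/i.png

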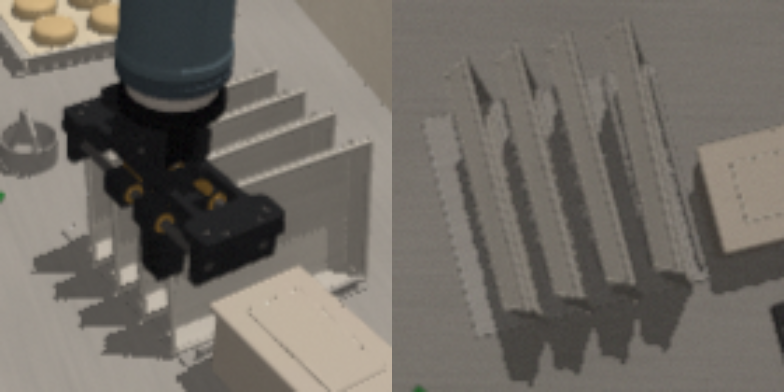

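All four pans stand parallel in the top half. Their near-right corners are at pan ≈(688,275), filed1 (635,288), filed2 (587,302) and filed3 (540,315), and the pan's far corner is at (628,19).

```bash
python3 -c "
from h import *
from go import *
c,n=np.cos(PSI),np.sin(PSI)
for k,p in [('p far',(628,19)),('f1',(570,34)),('f2',(517,44)),('f3',(465,59)),('p near',(688,275)),('f1',(635,288)),('f2',(587,302)),('f3',(540,315))]:
  q=ray('top',((p[0]-392)/2.8+260,p[1]/2.8+75),.166);print(k,np.round([q[0]*c+q[1]*n-U0,-q[0]*n+q[1]*c-V0],4))
show()
"
```

```text
p far [ 0.1194 -0.0695]
f1 [ 0.1184 -0.0152]
f2 [0.1209 0.0335]
f3 [0.1187 0.0823]
p near [-0.1197 -0.0636]
f1 [-0.1196 -0.0149]
f2 [-0.1215  0.0296]
f3 [-0.1226  0.0728]
t 9.55 rack [-0.2086 -0.1846  0.2332] F [-0.49  0.99  0.36] q7 -0.62
```

The pan is aligned within about 2 mm, and spaced 49–54 mm from filed1, close to the 48 mm hoop pitch. The arm is clear of everything, so I'm handing in.

```bash
python3 -c "
from plant import job_done;print(job_done())"
```

```text
the job is handed in; nothing more can be done
None
```

I pushed the tipped pan up by its top rim until it fell back on its hoop. I then pushed its near end about 62 mm along the rack, in two steps, withdrew the arm and handed in at about 9.6 s.

**Endwise:** the final top view puts the pan's ends within about 3 mm of the other pans' ends (limit 12 mm).

**Standing:** the pan looks upright and leans like its neighbours, about 49–54 mm from filed1 against a hoop spacing of 48 mm. It looks parallel to filed1, though hand-picked corners gave up to about 0.025 rad difference (limit 0.08).

**Upper rim:** its outer edge measured about rack y -64 to -70 mm (allowed -78 to -40 mm). I placed the rack's y origin only to roughly 10 mm, so this is the least certain check. The spacing to filed1 doesn't depend on that origin and supports it.

**Other objects:** the other pans and the tub looked unmoved in the last pictures. The shaker and cutter were never near the fingers, but I didn't measure them again. The highest force I read on the tool was about 5 N.

I did not measure the position of the pan's foot directly.

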